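Clear the carving-tool carousel

ROBOT

A 6-joint arm with a two-finger parallel gripper is mounted at the origin on the work surface. World frame = base frame: x ahead of the robot, y to its left, z up, the work surface at z = 0. Lengths are in m, angles in rad, forces in N, time in s.
With the tool pointing down it reaches from about 0.25 to 0.8 m from the base axis. Payload 8.5 kg.
Tool frame: the origin (TCP) lies midway between the tips of the shut fingers; the grasp point (between the pads) lies manip.grip_point_offset behind it (manip.grip_point_offset is the distance from the TCP to the grasp point, in m); z points along the fingers, y is the line along which they close (so a half turn about z gives the same grasp; the last joint's range is limited). The gripper opens to 85 mm and grips with 20 to 120 N. Pads are 22 mm wide; open, the fingers measure 114 mm over their backs; the gripper's body (76 mm by 85 mm) begins 54 mm behind the grasp point. The pads swing forward as they close: fully open they stand 13 mm farther back than shut.
Start: joints at [-1.143, 0.238, -0.013, 1.319, 0, 1.571], TCP at [0.218, -0.478, 0.231] pointing down, gripper open.
Joint ranges: [-2.66, 2.66], [-1.03, 1.9], [-1.14, 1.46], [-1.82, 2.27], [-1.45, 1.34], [-3.14, 3.14]. Speed limits (rad/s): [2.22, 2.22, 2.79, 3.14, 3.14, 3.14].

INTERFACE

Orientations are given as a unit quaternion [x, y, z, w].
In Python, from rig import manip, order, snapshot gives the robot as it stands (manip), with the cameras as plain functions and the job (order).
- The arm moves only by the tool jog_arm, called after ">>>" as a command line: name --argument value ..., lists and objects as JSON in quotes. Schema: {"type":"object","properties":{"steps":{"type":"array","items":{"type":"array","items":{"type":"array","items":{"type":"number"},"minItems":5,"maxItems":5},"minItems":1,"maxItems":20},"minItems":1,"maxItems":1},"force":{"type":"number"},"only":{"type":"string"},"quiet":{"type":"boolean"},"lines":{"type":"string"}},"required":["steps"],"additionalProperties":false}. steps is a list that holds a single list of rows (three levels of brackets), with 1 to 20 rows, each of 5 numbers: dx, dy, dz in fractions of the full range, 1 being 0.75 m, then a turn about the tool's z in parts of the range, where 1.0 means 120 degrees, then the finger opening in m; each row is the pose to reach, as a shift and turn from the pose commanded when the call began, along the tool's axes at that moment; what a row does not reach only later rows make up. A row lasts 1/12 s, in which the tool goes at most 0.0417 m and 0.125 rad, less where a joint would pass 70% of its speed; a pose out of reach is approached as far as the arm can. The fingers move at their own pace and stop on an object; force is the grip in N (left out, the last holds). Time passes only in rows, so rows that do not move let the fingers close. The tool returns the time, the measured TCP pose, the force, the opening and the grip force at its end. only (a regular expression) keeps the lines of the reply that match it, lines (a string "A,B") keeps lines A to B, and quiet returns only ok. A shift or turn number past 1, either way, is cut back to 1. Input that does not fit is refused with a message, and nothing moves.
- manip.read_state(): the state, without advancing time (a new reading comes with each control period).
- snapshot(name): name is "side" or "top"; returns a dict with "img" (480x640x3 uint8, red, green, blue), "mtx" (3x3 intrinsics, pixels), "R" (3x3) and "t" (3): a world point X has camera coordinates R X + t. Camera axes: x right, y down, z forward; pixel columns grow to the right and rows downward; lengths in m; the calibration is good to about 2 mm. A picture is of the moment at which its call begins. There is no depth.
- order.hand_in(): hands the job in; it is judged then, once.
The state is a dict: "t": time; "joint_pos": joint angles; "dq": joint speeds; "effort": joint torques, N m; "eef_pos": TCP position; "tool_rot": TCP orientation; "ft_force": force on the tool from outside, world axes, zero at the start; "torque": the same for the moment, N m; "gripper_width": finger opening in m; "gripper_force": force on a finger pad.
Only numpy, scipy, OpenCV 4.12 (cv2) and the standard library are available. Lean on these libraries where they do the work, as an engineer would, in place of code of your own. Each camera call takes 0.05 s, during which the arm holds its last target. There are 200 camera calls.

TASK

Empty the tool carousel: for every tool head in it, turn the disc until that head clicks in at the open front by the yellow pointer, pull the brass collar up to unlock it, draw the head out and set it down, without dropping it, in the tray of its own colour (burs with blue grips in the blue tray, polishing heads with orange grips in the orange tray). When all heads are out, turn the disc back home so that the red stripe rests at the yellow pointer, and leave the plaque, cup, bottle, jar and shells where they are.

Things in the scene. Friction and masses are not known exactly. Their poses are not given: they have to be found in the camera images.
- carousel: Tool carousel fixed to the bench: grey round base plate, 280 mm diameter. Origin: centre of its underside, on the bench, z up; its -x axis points to its open FRONT, marked by a yellow pointer block. An aluminium disc (236 mm diameter, top face 44 mm above the bench) turns on it about the vertical axis through the origin, with four equal sockets 90 degrees apart and four pins.
- turntable (a joint): Rotation of the disc, rad, counter-clockwise from above positive; 0 at the start; two turns either way. A sprung detent at every multiple of pi/2 (settles within 0.03 rad, pulls in from up to 0.7 rad, peak 0.16 N m) puts one socket at the front. At 0 socket 1 is at the front (-x of the carousel), 2 at its +y side, 3 at the rear, 4 at its -y side; they turn with the disc.
- pin_1 (a point): Top of one of four dark upright index pins on the disc, used to turn it: 14 mm diameter, from 44 to 87 mm above the bench, 100 mm from the axis, midway (45 degrees) between sockets; at detents two pins flank the front socket. Grip a pin from above, or push it, and follow the arc either way. This pin is midway between sockets 1 and 4, the others 90 degrees on.
- guard (a point): Fixed steel wire guard, 150 mm above the bench (this point: over the rear station): two arcs of 7 mm wire, 75 and 130 mm from the axis, each from 78 degrees left to 78 degrees right of the rear, on three posts. It bars the gripper from the left, right and rear stations; only the front one is open from above. Keep out of it.
- socket_1 (a point): Mouth of socket 1, on its axis 64 mm above the bench. Each socket: dark tube 38 mm outer diameter, bore 32 mm, from 44 to 64 mm above the bench, its axis 75 mm from the disc's axis, a sprung brass collar round it (see collar_1, collar_2). Going clockwise from above the sockets are 1, 2, 3, 4.
- home_mark (a point): The red stripe on the disc beside socket 1, 108 mm from the axis on the line through that socket (this point 46 mm above the bench; the other sockets have black stripes). Home: red stripe at the yellow pointer.
- pointer (a point): Top of the yellow pointer block (22 x 12 mm) at the front of the fixed base, 131 mm from the axis, 46 mm above the bench; in line with the red stripe the two points are 23 mm apart.
- collar_1 (a joint): Lift of the sprung brass sliding collar of socket 1, m: 0 down (locked), 0.014 fully up. Collar: 42 mm outer diameter, 24 mm high, at rest from 56 to 80 mm above the bench, coaxial with the socket; grip it from above across its diameter and pull straight up. The spring takes 8 N at rest, 15 N fully up, and returns it when let go.
- collar_2 (a joint): Lift of the sprung brass sliding collar of socket 2, m: 0 down (locked), 0.014 fully up. As collar_1. All collars: two jaws hold down the tool head's flange; they clear it only when the collar is 11 to 14 mm up, and an ejector spring then pops the head up. When the collar goes down the jaws close under the flange: the head stays about 7 mm higher, loose, to be drawn straight up and out.
- collar_3 (a joint): Lift of the sprung brass sliding collar of socket 3, m: 0 down (locked), 0.014 fully up. As collar_1.
- collar_4 (a joint): Lift of the sprung brass sliding collar of socket 4, m: 0 down (locked), 0.014 fully up. As collar_1.
- bur_1: Diamond bur head: blue grip and a dark steel cone on top, 110 g, 70 mm high. Origin: centre of its underside, z up its axis. Flange 30 mm diameter to 4 mm; neck 18 mm; grip 22 mm diameter from 30 to 56 mm (take it about 50 mm above the origin); head up to 26 mm diameter to 70 mm. Origin 45 mm above the bench when locked, about 52 popped up. Stands on its flange. May be absent.
- bur_2: Diamond bur head: blue grip and a dark steel cone on top, 110 g, 70 mm high. Origin: centre of its underside, z up its axis. Flange 30 mm diameter to 4 mm; neck 18 mm; grip 22 mm diameter from 30 to 56 mm (take it about 50 mm above the origin); head up to 26 mm diameter to 70 mm. Origin 45 mm above the bench when locked, about 52 popped up. Stands on its flange. May be absent.
- bob_1: Polishing head: orange grip and a white disc on top, 110 g, 70 mm high. Origin: centre of its underside, z up its axis. Flange 30 mm diameter to 4 mm; neck 18 mm; grip 22 mm diameter from 30 to 56 mm (take it about 50 mm above the origin); head up to 26 mm diameter to 70 mm. Origin 45 mm above the bench when locked, about 52 popped up. Stands on its flange. May be absent.
- bob_2: Polishing head: orange grip and a white disc on top, 110 g, 70 mm high. Origin: centre of its underside, z up its axis. Flange 30 mm diameter to 4 mm; neck 18 mm; grip 22 mm diameter from 30 to 56 mm (take it about 50 mm above the origin); head up to 26 mm diameter to 70 mm. Origin 45 mm above the bench when locked, about 52 popped up. Stands on its flange. May be absent.
- blue_tray: Loose blue open plastic tray for the burs, 200 (own x) by 140 (own y) by 30 mm high, 5 mm walls and floor, 0.6 kg. Origin at the centre of its underside.
- orange_tray: Loose orange open plastic tray for the polishing heads, 200 (own x) by 140 (own y) by 30 mm high, 5 mm walls and floor, 0.6 kg. Origin at the centre of its underside.
- carved_plaque: Bystander, fragile: finished shell plaque standing on a dark wooden foot 50 x 90 mm, 84 mm high. Origin under the foot.
- brush_cup: Bystander: blue ceramic cup, 72 mm diameter, 90 mm high. Origin under it.
- oil_bottle: Bystander: amber bottle, 44 mm diameter, 100 mm high. Origin under it.
- polish_jar: Bystander: green jar, 60 mm diameter, 55 mm high. Origin under it.
- shell_1: Bystander: white shell blank, 70 mm diameter, 12 mm high, between robot and carousel. Origin under it.
- shell_2: Bystander: reddish shell blank, 56 mm diameter, 12 mm high. Origin under it.

How it is judged:
By the outcome, as a careful person would: the job done as asked, in the order asked, and still so for the second after the job is handed in, with the robot touching nothing.
Of bur_1, bur_2, bob_1, bob_2 only 2 to 3 are there at a start; the rules pass over those that are not, and their reading is None.
At some moment in a run one of blue_tray, orange_tray may be knocked a few centimetres aside while the robot is not near it.
It also fails if it takes over 210 s, if anything falls off the work surface, if the arm or the gripper's body presses on something with over 40 N, if the wrist force passes 120 N, or if a joint passes its speed limit or range.

## Working session

There is one attempt and no reset: what is moved stays moved. The work goes in short steps, Python scripts to look and compute and a tool call to move; the robot and the scene stay as the last step left them, time stands still between calls to the robot, and variables do not carry over. Pictures are saved under pics/ and viewed, at most 14 in all, crops included, and the job is handed in when it is done.

```bash
ls; mkdir -p pics; python3 - <<'E'
from rig import manip, order, snapshot
import cv2
print(manip.read_state(), manip.grip_point_offset)
for n in("top","side"):
    s=snapshot(n); cv2.imwrite(f"pics/{n}0.png",s["img"][:,:,::-1]); print(n,s["mtx"].tolist(),s["R"].tolist(),s["t"].tolist())
E
```

```text
pics
rig.py
{'t': 0.0, 'joint_pos': array([-1.14302545e+00,  2.38738353e-01, -1.42470282e-02,  1.31916999e+00,
        2.39314570e-05,  1.57084191e+00]), 'dq': array([-1.07368801e-03,  5.77928172e-04, -3.89810355e-04,  1.76375091e-03,
       -2.05046412e-04, -9.86384090e-05]), 'effort': array([-2.94490228e-04, -5.38781977e+01,  3.46436691e+01,  1.80849968e-02,
       -5.64126265e-05,  1.60522893e-05]), 'eef_pos': array([ 0.21763349, -0.47732641,  0.23070268]), 'tool_rot': array([ 9.77218189e-01,  2.12236070e-01, -1.32556804e-04, -6.66576919e-04]), 'ft_force': array([-0.42397356, -0.37102527, -0.54892958]), 'torque': array([ 0.06051397, -0.02682795,  0.03206226]), 'gripper_force': 0.0, 'gripper_width': 0.08554464924561929} 0.0187
top [[466.0362997660973, 0.0, 327.9108208814675], [0.0, 466.0362997660973, 231.52822916066455], [0.0, 0.0, 1.0]] [[-0.025946917640571943, -0.9996440405384224, -0.006208838939010578], [-0.9857789336285876, 0.026617606644675624, -0.16592587812211287], [0.16603207966847344, 0.0018152775342954472, -0.986118681137537]] [0.005224257616759433, 0.5881958383554063, 0.9862052032145316]
side [[458.1859709070949, 0.0, 325.4392204974253], [0.0, 458.1859709070949, 236.2045216833097], [0.0, 0.0, 1.0]] [[-0.9772918101022169, -0.21177594230124128, -0.007188057425614838], [-0.13152225186588523, 0.6328401781571973, -0.7630302786745057], [0.16614034781250245, -0.744757852709448, -0.6463227720391356]] [0.5668145543940533, 0.17461521421194653, 0.825554373506131]
```

View pics/top0.png

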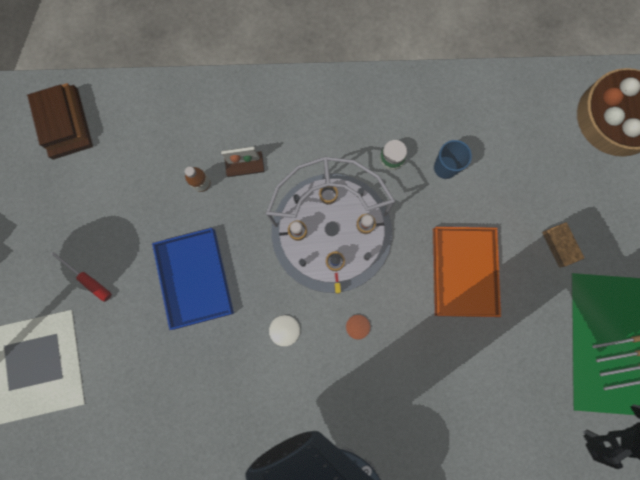

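View pics/side0.png

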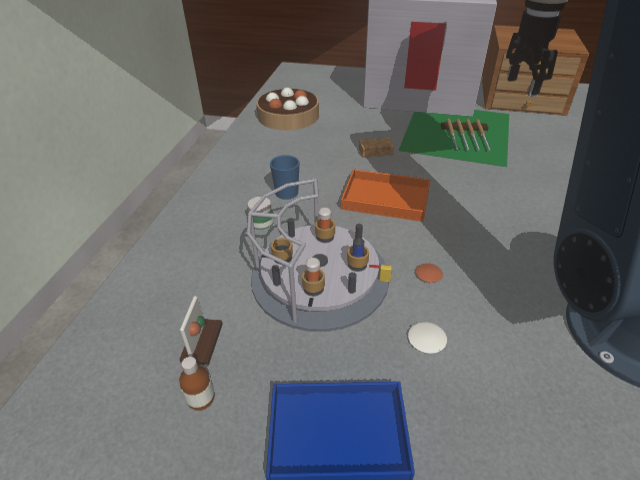

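The top view shows the carousel centred near (332,228), with a blue bur at the front (335,260) and bobs at the left (297,229) and right (367,222). The rear socket (329,194) is empty. The trays are at (192,279) and (467,271), and the yellow pointer is at (338,287).

```bash
cat > h.py <<'E'
from rig import manip, order, snapshot
import cv2, numpy as np
def snap(n): 
    s=snapshot(n); s["img"]=s["img"].copy(); return s
def ray(s,uv,z):
    d=s["R"].T@np.linalg.solve(s["mtx"],[uv[0],uv[1],1.]); c=-s["R"].T@s["t"]
    return c+d*(z-c[2])/d[2]
def proj(s,X):
    p=s["mtx"]@(s["R"]@np.asarray(X,float)+s["t"]); return p[:2]/p[2]
def blobs(s,h0,h1,smin=120,vmin=60,amin=10):
    hsv=cv2.cvtColor(s["img"],cv2.COLOR_RGB2HSV)
    m=cv2.inRange(hsv,(h0,smin,vmin),(h1,255,255))
    n,l,st,c=cv2.connectedComponentsWithStats(m)
    return [(st[i],c[i],l==i) for i in range(1,n) if st[i][4]>=amin]
def tri(a,ua,b,ub):
    f=lambda s:s["mtx"]@np.c_[s["R"],s["t"]]
    X=cv2.triangulatePoints(f(a),f(b),np.array(ua,float).reshape(2,1),np.array(ub,float).reshape(2,1)).ravel()
    return X[:3]/X[3]
def tray(s,col,z=.03):
    b=max(blobs(s,*((108,125) if col=="blue" else (5,14)),150,60,200),key=lambda b:b[0][4])
    c,_=cv2.findContours(b[2].astype(np.uint8),0,2)
    c=max(c,key=cv2.contourArea); 
    P=np.array([ray(s,p[0],z)[:2] for p in c],np.float32)
    return cv2.minAreaRect(P)
E
python3 - <<'E'
from h import *
t,s=snap("top"),snap("side")
for n,a in(("t",t),("s",s)):
    for h in((20,33),(0,4),(108,125)):
        print(n,h,[(b[0].tolist(),b[1].round(1).tolist()) for b in blobs(a,*h) if b[0][4]<3000])
for c in("blue","orange"): print(c,tray(t,c))
for n,a,(x,y,w,h) in(("t",t,(255,145,150,160)),("s",s,(235,175,170,150))):
    c=a["img"][y:y+h,x:x+w]; cv2.imwrite(f"pics/c{n}.png",cv2.resize(c,None,fx=3.5,fy=3.5,interpolation=2)[:,:,::-1])
E
```

```text
t (20, 33) [([335, 283, 6, 10, 49], [337.3, 287.7])]
t (0, 4) [([77, 273, 32, 28, 337], [93.1, 286.3])]
t (108, 125) []
s (20, 33) [([380, 265, 12, 17, 170], [385.2, 272.9])]
s (0, 4) [([405, 22, 40, 68, 1683], [423.2, 57.8]), ([369, 265, 10, 3, 18], [373.2, 265.7])]
s (108, 125) [([354, 246, 10, 11, 79], [358.3, 250.8])]
blue ((0.49589991569519043, 0.29544949531555176), (0.19700409471988678, 0.1350540965795517), 13.245773315429688)
orange ((0.49507081508636475, -0.31653493642807007), (0.14202795922756195, 0.19709499180316925), 87.40850830078125)
```

View pics/ct.png

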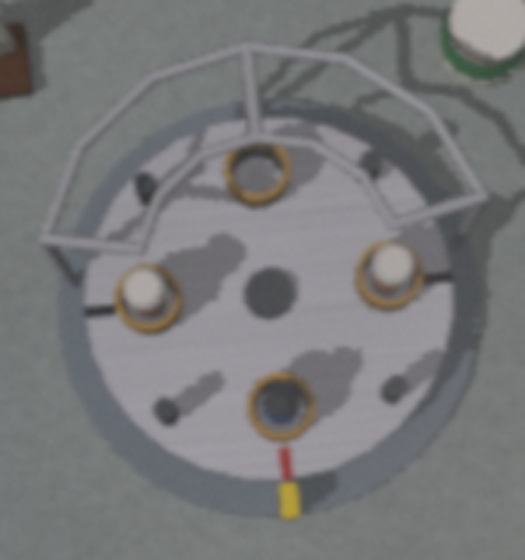

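View pics/cs.png

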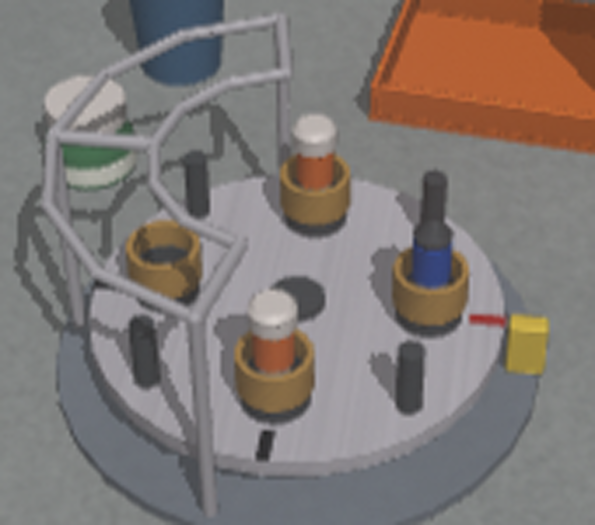

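The crops confirm a bur in socket 1, bobs in 2 and 4, and socket 3 empty. Next I fit the carousel pose to the collar rims, pointer and pins.

```bash
python3 - <<'E'
from h import *
from scipy.optimize import least_squares
t,s=snap("top"),snap("side")
T=lambda x,y:(255+(x+.5)/3.5-.5,145+(y+.5)/3.5-.5); S=lambda x,y:(235+(x+.5)/3.5-.5,175+(y+.5)/3.5-.5)
P=lambda a,r,z:(r*np.cos(np.radians(a)),r*np.sin(np.radians(a)),z)
# angle in carousel frame: front 180, left 90, rear 0, right -90
ob=[(t,T(282,407),P(180,.075,.08)),(t,T(259,172),P(0,.075,.08)),(t,T(150,298),P(90,.075,.08)),(t,T(390,273),P(-90,.075,.08)),
(t,T(289,500),P(180,.131,.044)),(t,T(270,293),P(0,0,.045)),
(s,S(431,272),P(180,.075,.08)),(s,S(165,243),P(0,.075,.08)),(s,S(275,352),P(90,.075,.08)),(s,S(316,178),P(-90,.075,.08)),
(s,S(411,347),P(135,.1,.087)),(s,S(144,323),P(45,.1,.087)),(s,S(196,157),P(-45,.1,.087)),(s,S(434,176),P(-135,.1,.087)),(s,S(529,325),P(180,.131,.046)),(s,S(487,320),P(180,.108,.045))]
def f(p):
    c,q=np.cos(p[2]),np.sin(p[2])
    return np.array([proj(a,(p[0]+c*X[0]-q*X[1],p[1]+q*X[0]+c*X[1],X[2]))-u for a,u,X in ob])
r=least_squares(lambda p:f(p).ravel(),[.6,0,0],loss="soft_l1"); print(r.x); print(f(r.x).round(1).tolist())
x,y,w=r.x
for n,a,rr in(("s1",180,.075),("pinR",-135,.1),("pinL",135,.1),("ptr",180,.131)):
    print(n,x+rr*np.cos(w+np.radians(a)),y+rr*np.sin(w+np.radians(a)))
E
```

```text
[ 0.59530596 -0.01936158  0.06914094]
[[0.1, -0.7], [-0.0, -1.6], [-0.2, -0.7], [0.4, -0.2], [0.4, -0.2], [0.1, 0.2], [0.4, -0.7], [-0.2, 0.6], [-0.0, 0.2], [0.2, -1.4], [0.3, 1.0], [-0.5, 0.3], [0.2, 0.3], [0.7, 0.7], [0.3, -0.3], [0.5, 0.3]]
s1 0.5204851591537114 -0.024543025253310553
pinR 0.5296493413525921 -0.09478842401242862
pinL 0.5198791239093097 0.04629503657424321
ptr 0.464618959005015 -0.028411833977685333
```

Fit residuals are around 1 px. I'll align the tool with the carousel (tool x = left, y = rear, z = down) above socket 1.

Careful with the scale: shifts go in shares of 0.75 m and turns go in shares of 120 degrees. That gives: 0.4634 m is 0.6179, -0.2864 m is -0.3819, -1.212 rad is -0.5787.

```bash
cat >> h.py <<'E'
from scipy.spatial.transform import Rotation as Ro
C=np.array([0.5953,-0.0194]); W=0.0691
def car(p):  # world -> (left, rear) about the axis
    d=np.asarray(p)[:2]-C; return np.array([-np.sin(W)*d[0]+np.cos(W)*d[1], np.cos(W)*d[0]+np.sin(W)*d[1]])
def st():
    q=manip.read_state(); M=Ro.from_quat(q["tool_rot"]).as_matrix()
    print("t",round(q["t"],2),"left,rear,z",car(q["eef_pos"]).round(4),q["eef_pos"][2].round(4),"yawerr",round(np.arctan2(M[1,0],M[0,0])-W-np.pi/2,4),"tilt",M[:2,2].round(4),"F",q["ft_force"].round(1),"w",round(q["gripper_width"],4),"gf",q["gripper_force"])
E
```

>>> jog_arm --steps '[[[0.6179, -0.3819, 0, -0.5787, 0.065], [0.6179, -0.3819, 0, -0.5787, 0.065], [0.6179, -0.3819, 0, -0.5787, 0.065], [0.6179, -0.3819, 0, -0.5787, 0.065], [0.6179, -0.3819, 0, -0.5787, 0.065], [0.6179, -0.3819, 0, -0.5787, 0.065], [0.6179, -0.3819, 0, -0.5787, 0.065], [0.6179, -0.3819, 0, -0.5787, 0.065], [0.6179, -0.3819, 0, -0.5787, 0.065], [0.6179, -0.3819, 0, -0.5787, 0.065], [0.6179, -0.3819, 0, -0.5787, 0.065], [0.6179, -0.3819, 0, -0.5787, 0.065], [0.6179, -0.3819, 0, -0.5787, 0.065], [0.6179, -0.3819, 0, -0.5787, 0.065], [0.6179, -0.3819, 0, -0.5787, 0.065], [0.6179, -0.3819, 0, -0.5787, 0.065], [0.6179, -0.3819, 0, -0.5787, 0.065], [0.6179, -0.3819, 0, -0.5787, 0.065], [0.6179, -0.3819, 0, -0.5787, 0.065], [0.6179, -0.3819, 0, -0.5787, 0.065]]]' --force 40

```text
t: 1.97
eef_pos: [0.5203, -0.0258, 0.2316]
tool_rot: [0.683, 0.731, 0.0, 0.0]
ft_force: [-0.7, 0.2, 0.7]
gripper_width: 0.0651
gripper_force: 0.0
```

```bash
python3 -c "from h import *;st()"
```

```text
t 1.97 left,rear,z [-0.0012 -0.0753] 0.2316 yawerr -0.0018 tilt [0.0003 0.    ] F [-0.7  0.2  0.7] w 0.0651 gf 0.0
```

Scaled: 0.181 m is 0.2413, 0.17 m is 0.2267.

>>> jog_arm --steps '[[[0.0013, 0, 0.0533, 0, 0.065], [0.0013, 0, 0.1067, 0, 0.065], [0.0013, 0, 0.16, 0, 0.065], [0.0013, 0, 0.2, 0, 0.065], [0.0013, 0, 0.2267, 0, 0.065], [0.0013, 0, 0.2413, 0, 0.065], [0.0013, 0, 0.2413, 0, 0.065], [0.0013, 0, 0.2413, 0, 0.035], [0.0013, 0, 0.2413, 0, 0.035], [0.0013, 0, 0.2413, 0, 0.035], [0.0013, 0, 0.2413, 0, 0.035], [0.0013, 0, 0.2413, 0, 0.035], [0.0013, 0, 0.2413, 0, 0.035], [0.0013, 0, 0.2413, 0, 0.035]]]' --force 60

```text
t: 3.13
eef_pos: [0.5202, -0.0241, 0.0517]
tool_rot: [0.682, 0.731, 0.0, 0.0]
ft_force: [-4.8, -1.0, 6.2]
gripper_width: 0.0399
gripper_force: 62.2
```

```bash
python3 -c "from h import *;st()"
```

```text
t 3.13 left,rear,z [ 0.0005 -0.0752] 0.0517 yawerr -0.0004 tilt [ 0.0004 -0.0004] F [-4.8 -1.   6.2] w 0.0399 gf 62.17311680316925
```

Scaled: -0.0145 m is -0.0193, -0.012 m is -0.016.

>>> jog_arm --steps '[[[0, 0, -0.0053, 0, 0.035], [0, 0, -0.0107, 0, 0.035], [0, 0, -0.016, 0, 0.035], [0, 0, -0.0193, 0, 0.035], [0, 0, -0.0193, 0, 0.035], [0, 0, -0.0193, 0, 0.035], [0, 0, -0.0193, 0, 0.035]]]'

```text
t: 3.72
eef_pos: [0.5202, -0.0239, 0.0645]
tool_rot: [0.682, 0.731, -0.0, -0.0]
ft_force: [-0.2, -2.0, -16.3]
gripper_width: 0.0398
gripper_force: 63.1
```

```bash
python3 - <<'E'
from h import *
st(); s=snap("side"); c=s["img"][175:325,265:435]; cv2.imwrite("pics/a.png",cv2.resize(c,None,fx=3,fy=3,interpolation=2)[:,:,::-1])
E
```

```text
t 3.72 left,rear,z [ 0.0007 -0.0752] 0.0645 yawerr -0.0002 tilt [-0.0008 -0.0001] F [ -0.2  -2.  -16.3] w 0.0398 gf 63.13651632517576
```

View pics/a.png

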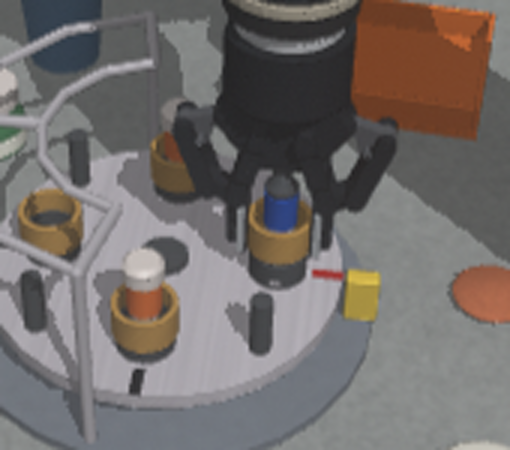

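The collar is fully up (16 N) and the bur has popped. Next I lower the collar, release it and grip the bur.

Scaled: -0.02 m is -0.0267, 0.0125 m is 0.0167.

>>> jog_arm --steps '[[[0, 0, 0.008, 0, 0.035], [0, 0, 0.0167, 0, 0.035], [0, 0, 0.0167, 0, 0.065], [0, 0, 0.0167, 0, 0.065], [0, 0, 0.0167, 0, 0.065], [0, 0, 0.0167, 0, 0.065], [0, 0, 0, 0, 0.065], [0, 0, -0.0267, 0, 0.065], [0, 0, -0.0267, 0, 0.065], [0, 0, -0.0267, 0, 0.01], [0, 0, -0.0267, 0, 0.01], [0, 0, -0.0267, 0, 0.01], [0, 0, -0.0267, 0, 0.01], [0, 0, -0.0267, 0, 0.01], [0, 0, -0.0267, 0, 0.01], [0, 0, -0.0267, 0, 0.01], [0, 0, -0.0267, 0, 0.01]]]' --force 40

```text
t: 5.18
eef_pos: [0.5203, -0.0238, 0.0845]
tool_rot: [0.682, 0.731, -0.0, -0.0]
ft_force: [-1.0, -0.4, -0.9]
gripper_width: 0.0203
gripper_force: 39.1
```

```bash
python3 - <<'E'
from h import *
st(); s=snap("side"); c=s["img"][175:325,265:435]; cv2.imwrite("pics/b.png",cv2.resize(c,None,fx=3,fy=3,interpolation=2)[:,:,::-1])
t=snap("top")
for c in("blue","orange"):
  r=tray(t,c); print(c,r,car(r[0]))
E
```

```text
t 5.18 left,rear,z [ 0.0008 -0.0751] 0.0845 yawerr -0.0001 tilt [-0.0006  0.0001] F [-1.  -0.4 -0.9] w 0.0203 gf 39.093357896927046
blue ((0.4959324300289154, 0.2953112721443176), (0.19700409471988678, 0.13533812761306763), 13.245773315429688) [ 0.32082106 -0.07740119]
orange ((0.4945865869522095, -0.3160702586174011), (0.14130276441574097, 0.1974252611398697), 87.90907287597656) [-0.28900851 -0.12095667]
```

View pics/b.png

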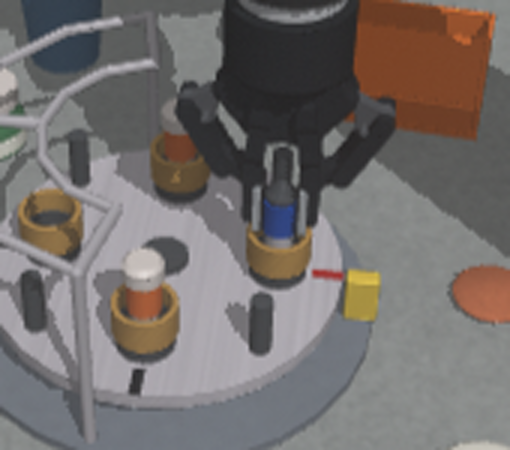

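The bur is gripped (20 mm on a 22 mm grip). Next: draw it out and carry it to the blue tray.

Scaled: 0.32 m is 0.4267, -0.002 m is -0.0027.

>>> jog_arm --steps '[[[0, 0, -0.0133, 0, 0.01], [0, 0, -0.0333, 0, 0.01], [0, 0, -0.0667, 0, 0.01], [0, 0, -0.12, 0, 0.01], [0.0267, 0, -0.12, 0, 0.01], [0.0733, -0.0013, -0.12, 0, 0.01], [0.1267, -0.0013, -0.12, 0, 0.01], [0.18, -0.0013, -0.12, 0, 0.01], [0.2333, -0.0027, -0.12, 0, 0.01], [0.2867, -0.0027, -0.12, 0, 0.01], [0.34, -0.0027, -0.12, 0, 0.01], [0.38, -0.0027, -0.12, 0, 0.01], [0.4133, -0.0027, -0.12, 0, 0.01], [0.4267, -0.0027, -0.12, 0, 0.01], [0.4267, -0.0027, -0.12, 0, 0.01]]]'

```text
t: 6.53
eef_pos: [0.4962, 0.2974, 0.1751]
tool_rot: [0.681, 0.732, 0.0, -0.0]
ft_force: [-0.0, -1.3, -1.2]
gripper_width: 0.0207
gripper_force: 39.4
```

```bash
python3 - <<'E'
from h import *
st(); s=snap("side"); cv2.imwrite("pics/c.png",s["img"][:,:,::-1])
E
```

```text
t 6.53 left,rear,z [ 0.3229 -0.077 ] 0.1751 yawerr 0.0027 tilt [0.0002 0.0005] F [-0.  -1.3 -1.2] w 0.0207 gf 39.43784626229899
```

View pics/c.png

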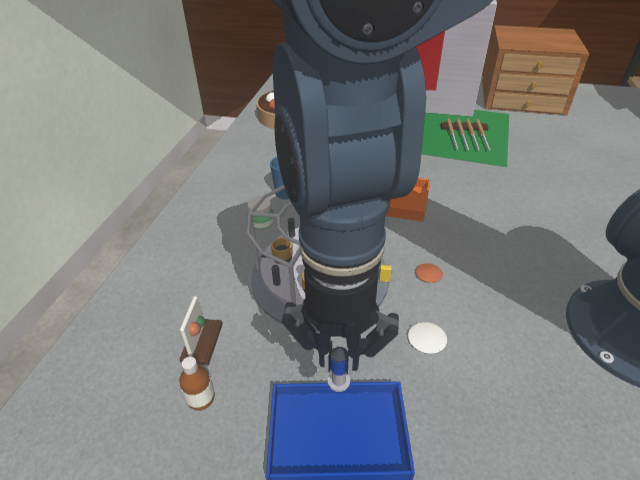

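The bur is in hand above the blue tray, which spans (270-408, 383-478) and has not moved. Now I lower it.

Scaled: 0.137 m is 0.1827, 0.136 m is 0.1813.

>>> jog_arm --steps '[[[0, 0, 0.0533, 0, 0.01], [0, 0, 0.1067, 0, 0.01], [0, 0, 0.1467, 0, 0.01], [0, 0, 0.1667, 0, 0.01], [0, 0, 0.176, 0, 0.01], [0, 0, 0.1813, 0, 0.01], [0, 0, 0.1827, 0, 0.01], [0, 0, 0.1827, 0, 0.01]]]'

```text
t: 7.25
eef_pos: [0.4973, 0.2952, 0.039]
tool_rot: [0.683, 0.731, 0.001, 0.0]
ft_force: [-1.1, -0.4, -1.1]
gripper_width: 0.0209
gripper_force: 39.5
```

```bash
python3 -c "from h import *;st()"
```

```text
t 7.25 left,rear,z [ 0.3206 -0.076 ] 0.039 yawerr -0.0008 tilt [0.0015 0.0009] F [-1.1 -0.4 -1.1] w 0.0209 gf 39.465133673584205
```

Scaled: 0.0015 m is 0.002, 0.001 m is 0.0013.

>>> jog_arm --steps '[[[0, 0, 0.0013, 0, 0.01], [0, 0, 0.002, 0, 0.01], [0, 0, 0.002, 0, 0.01]]]'

```text
t: 7.5
eef_pos: [0.4975, 0.2957, 0.038]
tool_rot: [0.682, 0.731, 0.001, 0.0]
ft_force: [-0.2, -2.0, 5.5]
gripper_width: 0.0207
gripper_force: 40.1
```

```bash
python3 -c "from h import *;st()"
```

```text
t 7.5 left,rear,z [ 0.3211 -0.0758] 0.038 yawerr -0.0002 tilt [0.0025 0.0013] F [-0.2 -2.   5.5] w 0.0207 gf 40.13986043235491
```

Scaled: -0.25 m is -0.3333, -0.14 m is -0.1867.

>>> jog_arm --steps '[[[0, 0, 0, 0, 0.03], [0, 0, 0, 0, 0.045], [0, 0, 0, 0, 0.045], [0, 0, 0, 0, 0.045], [0, 0, 0, 0, 0.045], [0, 0, -0.0133, 0, 0.045], [0, 0, -0.04, 0, 0.045], [0, 0, -0.0933, 0, 0.045], [0, 0, -0.1467, 0, 0.045], [0, 0, -0.1867, 0, 0.045], [-0.0533, 0.0067, -0.1867, 0, 0.045], [-0.1067, 0.0067, -0.1867, 0, 0.045], [-0.16, 0.0067, -0.1867, 0, 0.045], [-0.2133, 0.0067, -0.1867, 0, 0.045], [-0.2667, 0.0067, -0.1867, 0, 0.045], [-0.3067, 0.0067, -0.1867, 0, 0.045], [-0.3333, 0.0067, -0.1867, 0, 0.045], [-0.3333, 0.0067, -0.1867, 0, 0.045], [-0.3333, 0.0067, -0.1867, 0, 0.045]]]'

```text
t: 9.08
eef_pos: [0.5188, 0.0454, 0.177]
tool_rot: [0.683, 0.73, 0.0, 0.0]
ft_force: [-0.1, 0.3, -0.0]
gripper_width: 0.0452
gripper_force: 0.0
```

```bash
python3 - <<'E'
from h import *
st(); s=snap("side"); cv2.imwrite("pics/d.png",s["img"][:,:,::-1])
E
```

```text
t 9.08 left,rear,z [ 0.0699 -0.0719] 0.177 yawerr -0.0025 tilt [0.0006 0.0004] F [-0.1  0.3 -0. ] w 0.0452 gf 0.0
```

View pics/d.png

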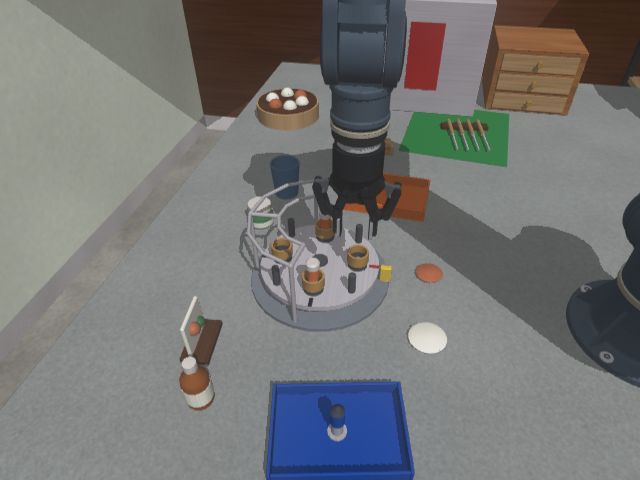

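The bur stands in the blue tray at (337,425). Next I grip the left front pin.

Scaled: 0.119 m is 0.1587, 0.001 m is 0.0013.

>>> jog_arm --steps '[[[0.0013, 0.0013, 0.04, 0, 0.045], [0.0013, 0.0013, 0.0933, 0, 0.045], [0.0013, 0.0013, 0.1333, 0, 0.045], [0.0013, 0.0013, 0.1533, 0, 0.045], [0.0013, 0.0013, 0.1587, 0, 0.045], [0.0013, 0.0013, 0.1587, 0, 0.005], [0.0013, 0.0013, 0.1587, 0, 0.005], [0.0013, 0.0013, 0.1587, 0, 0.005], [0.0013, 0.0013, 0.1587, 0, 0.005], [0.0013, 0.0013, 0.1587, 0, 0.005], [0.0013, 0.0013, 0.1587, 0, 0.005], [0.0013, 0.0013, 0.1587, 0, 0.005]]]' --force 25

```text
t: 10.13
eef_pos: [0.52, 0.048, 0.0586]
tool_rot: [0.682, 0.731, 0.001, 0.0]
ft_force: [-3.9, 4.3, 6.7]
gripper_width: 0.0131
gripper_force: 25.3
```

```bash
python3 -c "from h import *;st()"
```

```text
t 10.13 left,rear,z [ 0.0724 -0.0705] 0.0586 yawerr 0.0004 tilt [0.0014 0.0015] F [-3.9  4.3  6.7] w 0.0131 gf 25.343483984470367
```

Scaled: -0.1414 m is -0.1885, -0.1295 m is -0.1727.

>>> jog_arm --steps '[[[-0.0077, -0.0071, 0, 0, 0.005], [-0.0159, -0.0136, 0, 0, 0.005], [-0.0337, -0.0245, 0, 0, 0.005], [-0.0531, -0.0325, 0, 0, 0.005], [-0.0735, -0.0375, 0, 0, 0.005], [-0.0943, -0.0391, 0, 0, 0.005], [-0.1151, -0.0375, 0, 0, 0.005], [-0.1355, -0.0325, 0, 0, 0.005], [-0.1548, -0.0245, 0, 0, 0.005], [-0.1727, -0.0136, 0, 0, 0.005], [-0.1808, -0.0071, 0, 0, 0.005], [-0.1885, 0, 0, 0, 0.005], [-0.1885, 0, 0, 0, 0.005], [-0.1885, 0, 0, 0, 0.005], [-0.1885, 0, 0, 0, 0.04], [-0.1885, 0, 0, 0, 0.045], [-0.1885, 0, 0, 0, 0.045], [-0.1885, 0, -0.04, 0, 0.045], [-0.1885, 0, -0.0933, 0, 0.045], [-0.1885, 0, -0.1333, 0, 0.045]]]'

```text
t: 11.8
eef_pos: [0.5299, -0.0935, 0.1597]
tool_rot: [0.682, 0.731, 0.0, 0.0]
ft_force: [1.8, -0.5, 0.1]
gripper_width: 0.045
gripper_force: 0.0
```

```bash
python3 - <<'E'
from h import *
st(); s=snap("side"); c=s["img"][175:325,265:435]; cv2.imwrite("pics/e.png",cv2.resize(c,None,fx=3,fy=3,interpolation=2)[:,:,::-1])
E
```

```text
t 11.8 left,rear,z [-0.0694 -0.0704] 0.1597 yawerr 0.0004 tilt [ 0.0011 -0.    ] F [ 1.8 -0.5  0.1] w 0.045 gf 0.0
```

View pics/e.png

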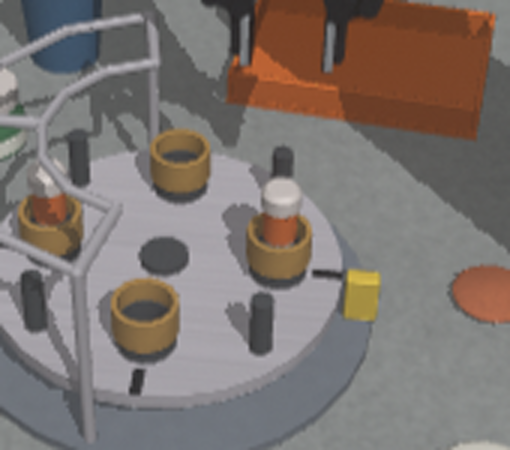

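A bob is now at the front with its black stripe at the pointer. Next: collar grip and pull, all in one.

Scaled: 0.108 m is 0.144, 0.1 m is 0.1333.

>>> jog_arm --steps '[[[0.0467, -0.004, 0, 0, 0.065], [0.092, -0.0063, 0, 0, 0.065], [0.092, -0.0063, 0, 0, 0.065], [0.092, -0.0063, 0.0533, 0, 0.065], [0.092, -0.0063, 0.1067, 0, 0.065], [0.092, -0.0063, 0.1333, 0, 0.065], [0.092, -0.0063, 0.144, 0, 0.065], [0.092, -0.0063, 0.144, 0, 0.065], [0.092, -0.0063, 0.144, 0, 0.035], [0.092, -0.0063, 0.144, 0, 0.035], [0.092, -0.0063, 0.144, 0, 0.035], [0.092, -0.0063, 0.144, 0, 0.035], [0.092, -0.0063, 0.144, 0, 0.035], [0.092, -0.0063, 0.144, 0, 0.035], [0.092, -0.0063, 0.144, 0, 0.035]]]' --force 60

```text
t: 13.1
eef_pos: [0.5203, -0.0254, 0.0513]
tool_rot: [0.682, 0.731, 0.001, 0.001]
ft_force: [-5.1, -0.8, 6.2]
gripper_width: 0.0408
gripper_force: 60.0
```

```bash
python3 -c "from h import *;st()"
```

```text
t 13.1 left,rear,z [-0.0009 -0.0752] 0.0513 yawerr -0.0003 tilt [ 0.0017 -0.0002] F [-5.1 -0.8  6.2] w 0.0408 gf 60.038301050662994
```

Scaled: -0.0145 m is -0.0193, -0.012 m is -0.016.

>>> jog_arm --steps '[[[0, 0, -0.0053, 0, 0.035], [0, 0, -0.0107, 0, 0.035], [0, 0, -0.016, 0, 0.035], [0, 0, -0.0193, 0, 0.035], [0, 0, -0.0193, 0, 0.035], [0, 0, -0.0193, 0, 0.035], [0, 0, -0.0193, 0, 0.035]]]'

```text
t: 13.68
eef_pos: [0.5202, -0.0253, 0.0637]
tool_rot: [0.682, 0.731, 0.0, 0.0]
ft_force: [3.3, -0.9, -15.7]
gripper_width: 0.0411
gripper_force: 63.4
```

```bash
python3 -c "from h import *;st()"
```

```text
t 13.68 left,rear,z [-0.0007 -0.0753] 0.0637 yawerr -0.0002 tilt [0.0004 0.    ] F [  3.3  -0.9 -15.7] w 0.0411 gf 63.35761785507202
```

>>> jog_arm --steps '[[[0, 0, 0.008, 0, 0.035], [0, 0, 0.0167, 0, 0.035], [0, 0, 0.0167, 0, 0.065], [0, 0, 0.0167, 0, 0.065], [0, 0, 0.0167, 0, 0.065], [0, 0, 0.0167, 0, 0.065], [0.0009, 0, 0, 0, 0.065], [0.0009, 0, -0.0273, 0, 0.065], [0.0009, 0, -0.0273, 0, 0.065], [0.0009, 0, -0.0273, 0, 0.01], [0.0009, 0, -0.0273, 0, 0.01], [0.0009, 0, -0.0273, 0, 0.01], [0.0009, 0, -0.0273, 0, 0.01], [0.0009, 0, -0.0273, 0, 0.01], [0.0009, 0, -0.0273, 0, 0.01], [0.0009, 0, -0.0273, 0, 0.01], [0.0009, 0, -0.0273, 0, 0.01]]]' --force 40

```text
t: 15.1
eef_pos: [0.5197, -0.0245, 0.084]
tool_rot: [0.682, 0.731, -0.0, -0.0]
ft_force: [-0.3, 0.7, -1.3]
gripper_width: 0.0243
gripper_force: 39.2
```

```bash
python3 - <<'E'
from h import *
st(); s=snap("side"); c=s["img"][175:325,265:435]; cv2.imwrite("pics/f.png",cv2.resize(c,None,fx=3,fy=3,interpolation=2)[:,:,::-1])
t=snap("top")
for c in("blue","orange"):
  r=tray(t,c); print(c,r,car(r[0]))
E
```

```text
t 15.1 left,rear,z [ 0.0001 -0.0757] 0.084 yawerr -0.0001 tilt [-0.0006  0.0001] F [-0.3  0.7 -1.3] w 0.0243 gf 39.19909461401403
blue ((0.49590569734573364, 0.2954248785972595), (0.19700409471988678, 0.1351047307252884), 13.245773315429688) [ 0.32093625 -0.07742001]
orange ((0.4947226941585541, -0.31583893299102783), (0.14125575125217438, 0.19704926013946533), 87.5938491821289) [-0.28878713 -0.12080492]
```

View pics/f.png

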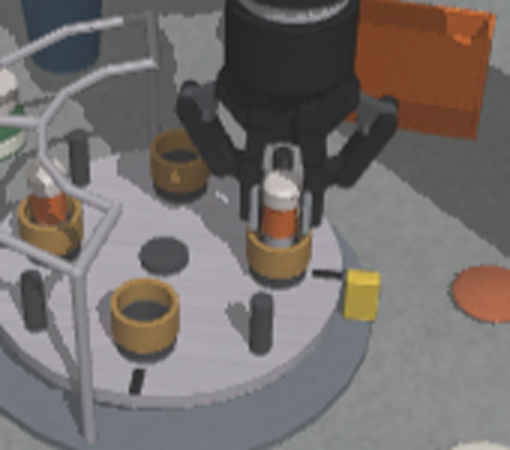

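The width reads 24 mm, so the pads probably catch the white disc. I'll regrip 3.5 mm lower.

Scaled: 0.0035 m is 0.0047.

>>> jog_arm --steps '[[[0, 0, 0, 0, 0.035], [0, 0, 0, 0, 0.035], [0, 0, 0.0047, 0, 0.035], [0, 0, 0.0047, 0, 0.035], [0, 0, 0.0047, 0, 0.01], [0, 0, 0.0047, 0, 0.01], [0, 0, 0.0047, 0, 0.01], [0, 0, 0.0047, 0, 0.01], [0, 0, 0.0047, 0, 0.01]]]' --force 50

```text
t: 15.95
eef_pos: [0.5198, -0.0246, 0.0808]
tool_rot: [0.682, 0.731, -0.0, -0.0]
ft_force: [-0.5, -0.2, -0.4]
gripper_width: 0.0243
gripper_force: 48.9
```

```bash
python3 -c "from h import *;st()"
```

```text
t 15.95 left,rear,z [ 0.0001 -0.0757] 0.0808 yawerr -0.0001 tilt [-0.0002  0.0001] F [-0.5 -0.2 -0.4] w 0.0243 gf 48.91122048065881
```

The disc is still in the pads, so I'll grip squarely on it a bit higher.

Scaled: -0.1 m is -0.1333, -0.009 m is -0.012.

>>> jog_arm --steps '[[[0, 0, 0, 0, 0.035], [0, 0, 0, 0, 0.035], [0, 0, -0.012, 0, 0.035], [0, 0, -0.012, 0, 0.035], [0, 0, -0.012, 0, 0.01], [0, 0, -0.012, 0, 0.01], [0, 0, -0.012, 0, 0.01], [0, 0, -0.012, 0, 0.01], [0, 0, -0.012, 0, 0.01], [0, 0, -0.0253, 0, 0.01], [0, 0, -0.0453, 0, 0.01], [0, 0, -0.08, 0, 0.01], [0, 0, -0.1333, 0, 0.01], [0, 0, -0.1333, 0, 0.01]]]' --force 50

```text
t: 17.12
eef_pos: [0.5226, -0.0247, 0.1874]
tool_rot: [0.682, 0.731, 0.003, 0.003]
ft_force: [2.2, -0.3, -0.7]
gripper_width: 0.0236
gripper_force: 49.3
```

```bash
python3 - <<'E'
from h import *
st(); s=snap("side"); c=s["img"][125:300,255:455]; cv2.imwrite("pics/g.png",cv2.resize(c,None,fx=3,fy=3,interpolation=2)[:,:,::-1])
E
```

```text
t 17.12 left,rear,z [-0.0002 -0.0729] 0.1874 yawerr -0.0001 tilt [ 0.0084 -0.0003] F [ 2.2 -0.3 -0.7] w 0.0236 gf 49.27437447477132
```

View pics/g.png

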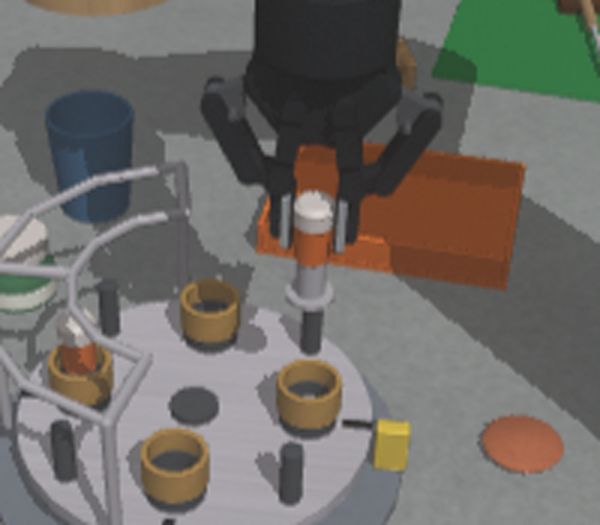

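The bob hangs upright. Next I move to the far half of the orange tray.

Scaled: -0.294 m is -0.392, -0.045 m is -0.06.

>>> jog_arm --steps '[[[-0.02, 0, 0, 0, 0.01], [-0.06, 0, 0, 0, 0.01], [-0.1133, 0, 0, 0, 0.01], [-0.1667, 0, 0, 0, 0.01], [-0.22, 0, 0, 0, 0.01], [-0.2733, 0, 0, 0, 0.01], [-0.3267, 0, 0, 0, 0.01], [-0.3667, 0, 0, 0, 0.01], [-0.3867, 0, 0, 0, 0.01], [-0.392, 0, 0, 0, 0.01], [-0.392, 0, 0.04, 0, 0.01], [-0.392, 0, 0.0933, 0, 0.01], [-0.392, 0, 0.1267, 0, 0.01], [-0.392, 0, 0.14, 0, 0.01], [-0.392, 0, 0.14, 0, 0.01]]]'

```text
t: 18.42
eef_pos: [0.5386, -0.3157, 0.0732]
tool_rot: [0.682, 0.731, -0.0, -0.003]
ft_force: [-0.1, 0.2, -1.1]
gripper_width: 0.0237
gripper_force: 49.3
```

```bash
python3 - <<'E'
from h import *
st(); s=snap("side"); r=tray(s,"orange"); print(r,car(r[0])); c=s["img"][60:260,300:500]; cv2.imwrite("pics/i.png",cv2.resize(c,None,fx=3,fy=3,interpolation=2)[:,:,::-1])
E
```

```text
t 18.42 left,rear,z [-0.2917 -0.077 ] 0.0732 yawerr 0.0009 tilt [-0.0046  0.0031] F [-0.1  0.2 -1.1] w 0.0237 gf 49.261488444171846
((0.4967980682849884, -0.30703407526016235), (0.18249648809432983, 0.19844691455364227), 87.57622528076172) [-0.28014658 -0.11812656]
```

View pics/i.png

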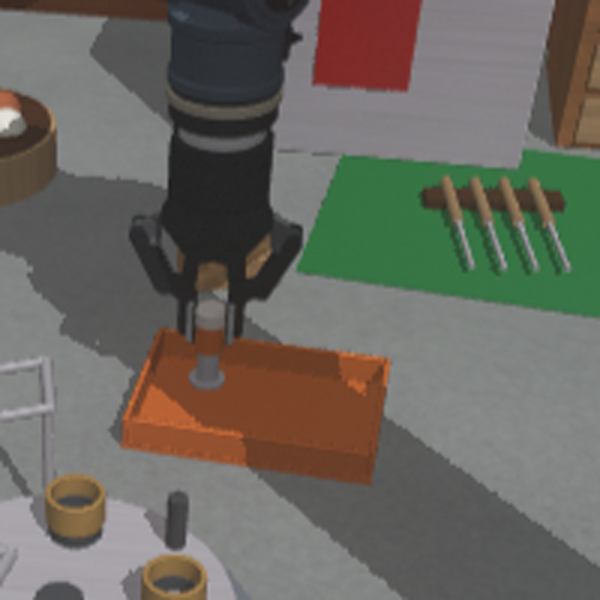

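The bob is inside the far-left part of the tray, near (205,378) in the crop. Lowering until contact.

Scaled: 0.032 m is 0.0427, 0.03 m is 0.04.

>>> jog_arm --steps '[[[0, 0, 0.02, 0, 0.01], [0, 0, 0.0333, 0, 0.01], [0, 0, 0.04, 0, 0.01], [0, 0, 0.0427, 0, 0.01], [0, 0, 0.0427, 0, 0.01]]]'

```text
t: 18.88
eef_pos: [0.5407, -0.318, 0.0447]
tool_rot: [0.682, 0.731, 0.0, 0.001]
ft_force: [-0.5, 0.3, -0.7]
gripper_width: 0.0244
gripper_force: 49.3
```

```bash
python3 -c "from h import *;st()"
```

```text
t 18.88 left,rear,z [-0.2941 -0.0751] 0.0447 yawerr 0.0001 tilt [ 0.001  -0.0005] F [-0.5  0.3 -0.7] w 0.0244 gf 49.31346435332671
```

Scaled: 0.002 m is 0.0027, 0.001 m is 0.0013.

>>> jog_arm --steps '[[[0, 0, 0.0013, 0, 0.01], [0, 0, 0.0027, 0, 0.01], [0, 0, 0.0027, 0, 0.01], [0, 0, 0.0027, 0, 0.01]]]'

```text
t: 19.22
eef_pos: [0.541, -0.3183, 0.0444]
tool_rot: [0.682, 0.731, 0.0, 0.001]
ft_force: [-3.4, 2.4, 13.8]
gripper_width: 0.0241
gripper_force: 50.5
```

```bash
python3 -c "from h import *;st()"
```

```text
t 19.22 left,rear,z [-0.2945 -0.0748] 0.0444 yawerr -0.0001 tilt [ 0.0027 -0.0015] F [-3.4  2.4 13.8] w 0.0241 gf 50.508759138174355
```

Scaled: 0.2238 m is 0.2984, -0.136 m is -0.1813.

>>> jog_arm --steps '[[[0, 0, -0.0013, 0, 0.03], [0, 0, -0.0013, 0, 0.045], [0, 0, -0.0013, 0, 0.045], [0, 0, -0.0013, 0, 0.045], [0, 0, -0.0147, 0, 0.045], [0, 0, -0.04, 0, 0.045], [0, 0, -0.0933, 0, 0.045], [0, 0, -0.1467, 0, 0.045], [0, 0, -0.1813, 0, 0.045], [0.0533, 0.0053, -0.1813, 0, 0.045], [0.1067, 0.0053, -0.1813, 0, 0.045], [0.16, 0.0053, -0.1813, 0, 0.045], [0.2133, 0.0053, -0.1813, 0, 0.045], [0.2667, 0.0053, -0.1813, 0, 0.045], [0.2933, 0.0053, -0.1813, 0, 0.045], [0.2984, 0.0053, -0.1813, 0, 0.045], [0.2984, 0.0053, -0.1813, 0, 0.045]]]'

```text
t: 20.63
eef_pos: [0.5288, -0.0931, 0.1786]
tool_rot: [0.681, 0.732, 0.0, 0.0]
ft_force: [0.7, -0.7, 0.2]
gripper_width: 0.0447
gripper_force: 0.0
```

```bash
python3 - <<'E'
from h import *
st(); s=snap("side"); c=s["img"][120:320,250:450]; cv2.imwrite("pics/j.png",cv2.resize(c,None,fx=3,fy=3,interpolation=2)[:,:,::-1])
E
```

```text
t 20.63 left,rear,z [-0.069  -0.0714] 0.1786 yawerr 0.0025 tilt [ 0.0007 -0.0001] F [ 0.7 -0.7  0.2] w 0.0447 gf 0.0
```

View pics/j.png

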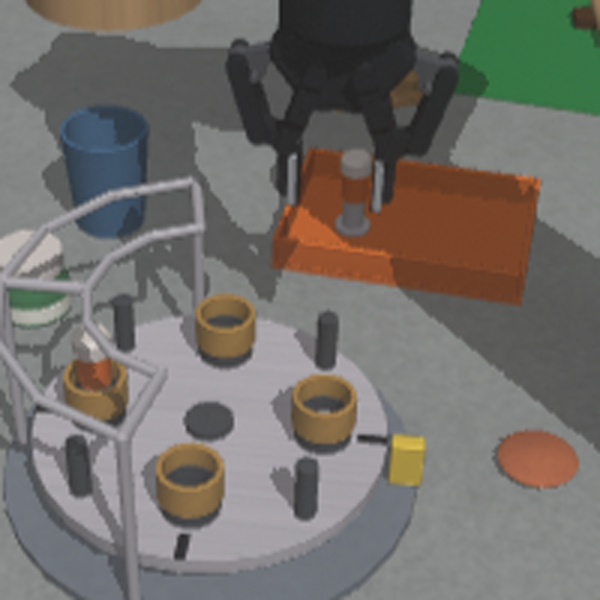

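The bob stands in the orange tray. Now I turn the disc clockwise twice, starting with the right pin.

Careful with the scale: shifts go in shares of 0.75 m and turns go in shares of 120 degrees. That gives: 0.12 m is 0.16, 0.115 m is 0.1533.

>>> jog_arm --steps '[[[-0.0013, 0, 0.04, 0, 0.045], [-0.0013, 0, 0.0933, 0, 0.045], [-0.0013, 0, 0.1333, 0, 0.045], [-0.0013, 0, 0.1533, 0, 0.045], [-0.0013, 0, 0.16, 0, 0.045], [-0.0013, 0, 0.16, 0, 0.005], [-0.0013, 0, 0.16, 0, 0.005], [-0.0013, 0, 0.16, 0, 0.005], [-0.0013, 0, 0.16, 0, 0.005], [-0.0013, 0, 0.16, 0, 0.005], [-0.0013, 0, 0.16, 0, 0.005], [-0.0013, 0, 0.16, 0, 0.005]]]' --force 25

```text
t: 21.68
eef_pos: [0.5293, -0.0959, 0.059]
tool_rot: [0.682, 0.731, 0.0, 0.001]
ft_force: [-3.0, -4.3, 6.3]
gripper_width: 0.0131
gripper_force: 25.3
```

```bash
python3 -c "from h import *;st()"
```

```text
t 21.68 left,rear,z [-0.0717 -0.0711] 0.059 yawerr -0.0004 tilt [ 0.0017 -0.0013] F [-3.  -4.3  6.3] w 0.0131 gf 25.345287322998047
```

Scaled: 0.1414 m is 0.1885, 0.1356 m is 0.1808.

>>> jog_arm --steps '[[[0.0077, -0.0071, 0, 0, 0.005], [0.0159, -0.0136, 0, 0, 0.005], [0.0337, -0.0245, 0, 0, 0.005], [0.0531, -0.0325, 0, 0, 0.005], [0.0735, -0.0375, 0, 0, 0.005], [0.0943, -0.0391, 0, 0, 0.005], [0.1151, -0.0375, 0, 0, 0.005], [0.1355, -0.0325, 0, 0, 0.005], [0.1548, -0.0245, 0, 0, 0.005], [0.1727, -0.0136, 0, 0, 0.005], [0.1808, -0.0071, 0, 0, 0.005], [0.1885, 0, 0, 0, 0.005], [0.1885, 0, 0, 0, 0.005], [0.1885, 0, 0, 0, 0.005], [0.1885, 0, 0, 0, 0.04], [0.1885, 0, 0, 0, 0.045], [0.1885, 0, 0, 0, 0.045], [0.1885, 0, -0.04, 0, 0.045], [0.1885, 0, -0.0933, 0, 0.045], [0.1885, 0, -0.1333, 0, 0.045]]]'

```text
t: 23.35
eef_pos: [0.5193, 0.0456, 0.16]
tool_rot: [0.682, 0.731, 0.0, 0.0]
ft_force: [0.6, -0.2, -0.1]
gripper_width: 0.045
gripper_force: 0.0
```

```bash
python3 - <<'E'
from h import *
st(); s=snap("side")
print("red",[(b[0].tolist(),b[1].round(1).tolist()) for b in blobs(s,0,4,120,60,8) if b[1][1]>150])
print("org",[(b[0].tolist(),b[1].round(1).tolist()) for b in blobs(s,5,14,150,60,30)])
E
```

```text
t 23.35 left,rear,z [ 0.0701 -0.0713] 0.16 yawerr -0.0004 tilt [0.0008 0.0001] F [ 0.6 -0.2 -0.1] w 0.045 gf 0.0
red [([369, 265, 10, 2, 18], [373.5, 265.5])]
org [([382, 174, 48, 47, 1452], [407.9, 194.7]), ([375, 200, 11, 15, 108], [379.8, 207.5]), ([183, 373, 19, 17, 193], [191.6, 381.2])]
```

The red stripe is back at the pointer (disc at 0). Another CW quarter turn follows.

Scaled: -0.141 m is -0.188, 0.101 m is 0.1347.

>>> jog_arm --steps '[[[-0.0533, 0, 0, 0, 0.045], [-0.1067, 0, 0, 0, 0.045], [-0.16, 0, 0, 0, 0.045], [-0.188, 0, 0, 0, 0.045], [-0.188, 0, 0, 0, 0.045], [-0.188, 0, 0.0533, 0, 0.045], [-0.188, 0, 0.1067, 0, 0.045], [-0.188, 0, 0.1267, 0, 0.045], [-0.188, 0, 0.1347, 0, 0.045], [-0.188, 0, 0.1347, 0, 0.045], [-0.188, 0, 0.1347, 0, 0.005], [-0.188, 0, 0.1347, 0, 0.005], [-0.188, 0, 0.1347, 0, 0.005], [-0.188, 0, 0.1347, 0, 0.005], [-0.188, 0, 0.1347, 0, 0.005], [-0.188, 0, 0.1347, 0, 0.005]]]' --force 25

```text
t: 24.73
eef_pos: [0.5301, -0.095, 0.0584]
tool_rot: [0.682, 0.731, 0.001, 0.001]
ft_force: [1.6, 0.6, 6.2]
gripper_width: 0.013
gripper_force: 24.7
```

```bash
python3 -c "from h import *;st()"
```

```text
t 24.73 left,rear,z [-0.0709 -0.0703] 0.0584 yawerr 0.0 tilt [ 0.0032 -0.0003] F [1.6 0.6 6.2] w 0.013 gf 24.65448349714279
```

Scaled: 0.1414 m is 0.1885, 0.1356 m is 0.1808.

>>> jog_arm --steps '[[[0.0077, -0.0071, 0, 0, 0.005], [0.0159, -0.0136, 0, 0, 0.005], [0.0337, -0.0245, 0, 0, 0.005], [0.0531, -0.0325, 0, 0, 0.005], [0.0735, -0.0375, 0, 0, 0.005], [0.0943, -0.0391, 0, 0, 0.005], [0.1151, -0.0375, 0, 0, 0.005], [0.1355, -0.0325, 0, 0, 0.005], [0.1548, -0.0245, 0, 0, 0.005], [0.1727, -0.0136, 0, 0, 0.005], [0.1808, -0.0071, 0, 0, 0.005], [0.1885, 0, 0, 0, 0.005], [0.1885, 0, 0, 0, 0.005], [0.1885, 0, 0, 0, 0.005], [0.1885, 0, 0, 0, 0.04], [0.1885, 0, 0, 0, 0.045], [0.1885, 0, 0, 0, 0.045], [0.1885, 0, -0.04, 0, 0.045], [0.1885, 0, -0.0933, 0, 0.045], [0.1885, 0, -0.1333, 0, 0.045]]]'

```text
t: 26.4
eef_pos: [0.5191, 0.0459, 0.1589]
tool_rot: [0.682, 0.731, 0.0, 0.0]
ft_force: [0.5, 0.0, -0.1]
gripper_width: 0.0447
gripper_force: 0.0
```

```bash
python3 - <<'E'
from h import *
st(); s=snap("side")
print("red",[(b[0].tolist(),b[1].round(1).tolist()) for b in blobs(s,0,4,120,60,8) if b[1][1]>150])
print("org",[(b[0].tolist(),b[1].round(1).tolist()) for b in blobs(s,5,14,150,60,30)])
for n,h in(("front bob grip",(-.075)),): print(proj(s,(*(C+h*np.array([np.cos(W),np.sin(W)])),.092)))
E
```

```text
t 26.4 left,rear,z [ 0.0704 -0.0715] 0.1589 yawerr -0.0005 tilt [ 0.0004 -0.    ] F [ 0.5  0.  -0.1] w 0.0447 gf 0.0
red [([309, 298, 5, 8, 28], [310.9, 301.4])]
org [([382, 174, 48, 47, 1461], [407.8, 194.6]), ([375, 201, 11, 14, 105], [380.0, 207.9]), ([354, 247, 10, 10, 71], [358.8, 251.7]), ([184, 374, 18, 16, 190], [191.8, 381.5])]
[358.42643263 246.94149625]
```

A bob is at the front (358,251) and the red stripe is on the left. Same collar routine as before.

Scaled: 0.1075 m is 0.1433, -0.0037 m is -0.0049.

>>> jog_arm --steps '[[[-0.0467, -0.0027, 0, 0, 0.065], [-0.0936, -0.0049, 0, 0, 0.065], [-0.0936, -0.0049, 0, 0, 0.065], [-0.0936, -0.0049, 0.0533, 0, 0.065], [-0.0936, -0.0049, 0.1067, 0, 0.065], [-0.0936, -0.0049, 0.1333, 0, 0.065], [-0.0936, -0.0049, 0.1433, 0, 0.065], [-0.0936, -0.0049, 0.1433, 0, 0.065], [-0.0936, -0.0049, 0.1433, 0, 0.035], [-0.0936, -0.0049, 0.1433, 0, 0.035], [-0.0936, -0.0049, 0.1433, 0, 0.035], [-0.0936, -0.0049, 0.1433, 0, 0.035], [-0.0936, -0.0049, 0.1433, 0, 0.035], [-0.0936, -0.0049, 0.1433, 0, 0.035], [-0.0936, -0.0049, 0.1433, 0, 0.035]]]' --force 60

```text
t: 27.7
eef_pos: [0.5203, -0.0242, 0.0513]
tool_rot: [0.682, 0.731, 0.0, 0.001]
ft_force: [-5.0, -2.4, 6.6]
gripper_width: 0.0409
gripper_force: 60.0
```

```bash
python3 -c "from h import *;st()"
```

```text
t 27.7 left,rear,z [ 0.0004 -0.0752] 0.0513 yawerr -0.0001 tilt [ 0.0013 -0.0004] F [-5.  -2.4  6.6] w 0.0409 gf 60.04542142152786
```

>>> jog_arm --steps '[[[0, 0, -0.0053, 0, 0.035], [0, 0, -0.0107, 0, 0.035], [0, 0, -0.016, 0, 0.035], [0, 0, -0.0193, 0, 0.035], [0, 0, -0.0193, 0, 0.035], [0, 0, -0.0193, 0, 0.035], [0, 0, -0.0193, 0, 0.035]]]'

```text
t: 28.28
eef_pos: [0.5201, -0.0241, 0.0636]
tool_rot: [0.682, 0.731, -0.0, -0.0]
ft_force: [2.2, -0.4, -15.4]
gripper_width: 0.0406
gripper_force: 63.2
```

```bash
python3 -c "from h import *;st()"
```

```text
t 28.28 left,rear,z [ 0.0005 -0.0753] 0.0636 yawerr -0.0001 tilt [-0.0003  0.0001] F [  2.2  -0.4 -15.4] w 0.0406 gf 63.24962139129639
```

Scaled: -0.0265 m is -0.0353, 0.0125 m is 0.0167.

>>> jog_arm --steps '[[[0, 0, 0.008, 0, 0.035], [0, 0, 0.0167, 0, 0.035], [0, 0, 0.0167, 0, 0.065], [0, 0, 0.0167, 0, 0.065], [0, 0, 0.0167, 0, 0.065], [0, 0, 0.0167, 0, 0.065], [0, 0, 0, 0, 0.065], [0, 0, -0.0353, 0, 0.065], [0, 0, -0.0353, 0, 0.065], [0, 0, -0.0353, 0, 0.01], [0, 0, -0.0353, 0, 0.01], [0, 0, -0.0353, 0, 0.01], [0, 0, -0.0353, 0, 0.01], [0, 0, -0.0353, 0, 0.01], [0, 0, -0.0353, 0, 0.01], [0, 0, -0.0353, 0, 0.01], [0, 0, -0.0353, 0, 0.01]]]' --force 50

```text
t: 29.7
eef_pos: [0.5199, -0.0241, 0.09]
tool_rot: [0.682, 0.731, -0.0, -0.0]
ft_force: [-0.6, -0.2, -0.3]
gripper_width: 0.0242
gripper_force: 48.9
```

```bash
python3 - <<'E'
from h import *
st(); s=snap("side"); t=snap("top")
print("org",[(b[0].tolist(),b[1].round(1).tolist()) for b in blobs(s,5,14,150,60,30)])
for c in("blue","orange"):
  r=tray(t,c); print(c,r,car(r[0]))
E
```

```text
t 29.7 left,rear,z [ 0.0005 -0.0756] 0.09 yawerr -0.0 tilt [-0.0008  0.0001] F [-0.6 -0.2 -0.3] w 0.0242 gf 48.912156888109166
org [([383, 174, 47, 47, 1592], [406.7, 195.1]), ([354, 245, 9, 9, 71], [358.1, 248.6]), ([183, 373, 18, 17, 205], [191.7, 381.3])]
blue ((0.49584078788757324, 0.295401006937027), (0.19686678051948547, 0.13512147963047028), 13.245774269104004) [ 0.32091691 -0.07748641]
orange ((0.49459871649742126, -0.3160752058029175), (0.1413727104663849, 0.19754549860954285), 87.95716094970703) [-0.28901428 -0.12094491]
```

The second bob has popped and is held. Next: lift it and go to the near half of the orange tray.

Scaled: -0.2845 m is -0.3793, -0.09 m is -0.12.

>>> jog_arm --steps '[[[0, 0, -0.0133, 0, 0.01], [0, 0, -0.0333, 0, 0.01], [0, 0, -0.0733, 0, 0.01], [0, 0, -0.12, 0, 0.01], [-0.0267, -0.0067, -0.12, 0, 0.01], [-0.0667, -0.02, -0.12, 0, 0.01], [-0.1133, -0.04, -0.12, 0, 0.01], [-0.16, -0.0533, -0.12, 0, 0.01], [-0.2067, -0.0667, -0.12, 0, 0.01], [-0.2533, -0.08, -0.12, 0, 0.01], [-0.3, -0.0933, -0.12, 0, 0.01], [-0.34, -0.1067, -0.12, 0, 0.01], [-0.3667, -0.116, -0.12, 0, 0.01], [-0.3793, -0.12, -0.12, 0, 0.01], [-0.3793, -0.12, -0.12, 0, 0.01], [-0.3793, -0.12, -0.12, 0, 0.01]]]'

```text
t: 31.13
eef_pos: [0.4499, -0.3141, 0.1805]
tool_rot: [0.683, 0.731, 0.0, -0.0]
ft_force: [-0.3, 0.4, -2.1]
gripper_width: 0.024
gripper_force: 49.3
```

```bash
python3 - <<'E'
from h import *
st(); s=snap("side")
print("org",[(b[0].tolist(),b[1].round(1).tolist()) for b in blobs(s,5,14,150,60,30)])
X=np.array([*manip.read_state()["eef_pos"]]); print(proj(s,X+[0,0,.005]))
E
```

```text
t 31.13 left,rear,z [-0.2839 -0.1654] 0.1805 yawerr -0.0011 tilt [-0.      0.0005] F [-0.3  0.4 -2.1] w 0.024 gf 49.252355553908274
org [([407, 131, 10, 10, 77], [411.6, 135.7]), ([341, 170, 89, 51, 3141], [386.9, 195.2]), ([182, 373, 20, 17, 216], [191.8, 381.4])]
[412.2016643  134.75820597]
```

>>> jog_arm --steps '[[[0, 0, 0.04, 0, 0.01], [0, 0, 0.0933, 0, 0.01], [0, 0, 0.1333, 0, 0.01], [0, 0, 0.16, 0, 0.01], [0, 0, 0.1733, 0, 0.01], [0, 0, 0.1793, 0, 0.01], [0, 0, 0.1813, 0, 0.01], [0, 0, 0.1813, 0, 0.01]]]'

```text
t: 31.85
eef_pos: [0.4508, -0.3141, 0.0452]
tool_rot: [0.682, 0.731, 0.0, 0.001]
ft_force: [-0.3, 0.3, -1.0]
gripper_width: 0.0246
gripper_force: 49.3
```

```bash
python3 -c "from h import *;st()"
```

```text
t 31.85 left,rear,z [-0.284  -0.1645] 0.0452 yawerr 0.0006 tilt [ 0.0011 -0.0006] F [-0.3  0.3 -1. ] w 0.0246 gf 49.25478036515415
```

Scaled: 0.0015 m is 0.002, 0.001 m is 0.0013.

>>> jog_arm --steps '[[[0, 0, 0.0013, 0, 0.01], [0, 0, 0.002, 0, 0.01], [0, 0, 0.002, 0, 0.01]]]'

```text
t: 32.1
eef_pos: [0.4504, -0.3145, 0.0436]
tool_rot: [0.682, 0.731, 0.0, 0.001]
ft_force: [0.2, 0.2, 0.7]
gripper_width: 0.0239
gripper_force: 49.5
```

```bash
python3 -c "from h import *;st()"
```

```text
t 32.1 left,rear,z [-0.2844 -0.1649] 0.0436 yawerr -0.0002 tilt [ 0.0012 -0.0007] F [0.2 0.2 0.7] w 0.0239 gf 49.49848880292848
```

Almost touching, so one more millimetre, then release and rise.

Scaled: 0.001 m is 0.0013.

>>> jog_arm --steps '[[[0, 0, 0.0013, 0, 0.01], [0, 0, 0.0013, 0, 0.01], [0, 0, 0.0013, 0, 0.01]]]'

```text
t: 32.35
eef_pos: [0.4508, -0.3148, 0.0435]
tool_rot: [0.682, 0.731, 0.0, 0.001]
ft_force: [-1.2, 1.7, 10.4]
gripper_width: 0.0243
gripper_force: 50.2
```

```bash
python3 -c "from h import *;st()"
```

```text
t 32.35 left,rear,z [-0.2847 -0.1645] 0.0435 yawerr -0.0002 tilt [ 0.0023 -0.0014] F [-1.2  1.7 10.4] w 0.0243 gf 50.22792158997618
```

Scaled: 0.3554 m is 0.4739, 0.18 m is 0.24.

>>> jog_arm --steps '[[[0, 0, -0.0013, 0, 0.03], [0, 0, -0.0013, 0, 0.045], [0, 0, -0.0013, 0, 0.045], [0, 0, -0.0013, 0, 0.045], [0, 0, -0.0147, 0, 0.045], [0, 0, -0.04, 0, 0.045], [0, 0, -0.0933, 0, 0.045], [0, 0, -0.1467, 0, 0.045], [0, 0, -0.1813, 0, 0.045], [0.048, 0.0127, -0.1813, 0, 0.045], [0.096, 0.0253, -0.1813, 0, 0.045], [0.144, 0.038, -0.1813, 0, 0.045], [0.192, 0.0507, -0.1813, 0, 0.045], [0.24, 0.0633, -0.1813, 0, 0.045], [0.288, 0.076, -0.1813, 0, 0.045], [0.336, 0.0887, -0.1813, 0, 0.045], [0.384, 0.1013, -0.1813, 0, 0.045], [0.432, 0.114, -0.1813, 0, 0.045], [0.4739, 0.1251, -0.1813, 0, 0.045], [0.4739, 0.1251, -0.1813, 0, 0.045]]]'

```text
t: 34.02
eef_pos: [0.5199, 0.0517, 0.1784]
tool_rot: [0.681, 0.733, 0.001, -0.0]
ft_force: [0.1, -0.1, -0.0]
gripper_width: 0.0454
gripper_force: 0.0
```

```bash
python3 - <<'E'
from h import *
st(); s=snap("side")
print("org",[(b[0].tolist(),b[1].round(1).tolist()) for b in blobs(s,5,14,150,60,30)])
E
```

```text
t 34.02 left,rear,z [ 0.0761 -0.0703] 0.1784 yawerr 0.0042 tilt [0.0011 0.0018] F [ 0.1 -0.1 -0. ] w 0.0454 gf 0.0
org [([382, 173, 48, 48, 1137], [410.2, 197.2]), ([375, 192, 11, 18, 136], [379.8, 200.5]), ([343, 205, 22, 7, 103], [354.2, 207.8]), ([183, 373, 19, 18, 195], [191.5, 381.3])]
```

Scaled: 0.119 m is 0.1587, 0.11 m is 0.1467.

>>> jog_arm --steps '[[[0, 0, 0, 0, 0.045], [0, 0, 0, 0, 0.045], [0, 0, 0.0533, 0, 0.045], [0, 0, 0.1067, 0, 0.045], [0, 0, 0.1467, 0, 0.045], [0, 0, 0.1587, 0, 0.045], [0, 0, 0.1587, 0, 0.045], [0, 0, 0.1587, 0, 0.005], [0, 0, 0.1587, 0, 0.005], [0, 0, 0.1587, 0, 0.005], [0, 0, 0.1587, 0, 0.005], [0, 0, 0.1587, 0, 0.005], [0, 0, 0.1587, 0, 0.005], [0, 0, 0.1587, 0, 0.005]]]' --force 25

```text
t: 35.23
eef_pos: [0.52, 0.0472, 0.0607]
tool_rot: [0.682, 0.731, 0.001, 0.001]
ft_force: [-2.2, 2.0, 7.2]
gripper_width: 0.0132
gripper_force: 25.1
```

```bash
python3 -c "from h import *;st()"
```

```text
t 35.23 left,rear,z [ 0.0717 -0.0705] 0.0607 yawerr 0.0002 tilt [0.0028 0.0008] F [-2.2  2.   7.2] w 0.0132 gf 25.11095255613327
```

Scaled: -0.1414 m is -0.1885, -0.1356 m is -0.1808.

>>> jog_arm --steps '[[[-0.0077, -0.0071, 0, 0, 0.005], [-0.0159, -0.0136, 0, 0, 0.005], [-0.0337, -0.0245, 0, 0, 0.005], [-0.0531, -0.0325, 0, 0, 0.005], [-0.0735, -0.0375, 0, 0, 0.005], [-0.0943, -0.0391, 0, 0, 0.005], [-0.1151, -0.0375, 0, 0, 0.005], [-0.1355, -0.0325, 0, 0, 0.005], [-0.1548, -0.0245, 0, 0, 0.005], [-0.1727, -0.0136, 0, 0, 0.005], [-0.1808, -0.0071, 0, 0, 0.005], [-0.1885, 0, 0, 0, 0.005], [-0.1885, 0, 0, 0, 0.005], [-0.1885, 0, 0, 0, 0.005], [-0.1885, 0, 0, 0, 0.04], [-0.1885, 0, 0, 0, 0.045], [-0.1885, 0, 0, 0, 0.045], [-0.1885, 0, -0.04, 0, 0.045], [-0.1885, 0, -0.0933, 0, 0.045], [-0.1885, 0, -0.1467, 0, 0.045]]]'

```text
t: 36.9
eef_pos: [0.5284, -0.0937, 0.1699]
tool_rot: [0.682, 0.731, -0.0, -0.001]
ft_force: [1.6, -0.2, -0.5]
gripper_width: 0.0451
gripper_force: 0.0
```

```bash
python3 -c "from h import *;st()"
```

```text
t 36.9 left,rear,z [-0.0695 -0.0719] 0.1699 yawerr 0.0005 tilt [-0.0013  0.0006] F [ 1.6 -0.2 -0.5] w 0.0451 gf 0.0
```

Scaled: -0.14 m is -0.1867, -0.11 m is -0.1467.

>>> jog_arm --steps '[[[0, -0.04, -0.04, 0, 0.045], [0, -0.0933, -0.08, 0, 0.045], [0, -0.1467, -0.1067, 0, 0.045], [0, -0.1867, -0.1333, 0, 0.045], [0, -0.1867, -0.1333, 0, 0.045], [0, -0.1867, -0.1333, 0, 0.045], [0, -0.1867, -0.1333, 0, 0.045], [0, -0.1867, -0.1333, 0, 0.045]]]'

```text
t: 37.57
eef_pos: [0.3901, -0.1038, 0.2683]
tool_rot: [0.682, 0.731, 0.0, -0.0]
ft_force: [-0.9, -0.5, -0.1]
gripper_width: 0.0451
gripper_force: 0.0
```

```bash
python3 - <<'E'
from h import *
st(); s=snap("side"); cv2.imwrite("pics/z.png",s["img"][:,:,::-1])
print("red",[(b[0].tolist(),b[1].round(1).tolist()) for b in blobs(s,0,4,120,60,8) if b[1][1]>150])
E
```

```text
t 37.57 left,rear,z [-0.07   -0.2106] 0.2683 yawerr 0.0003 tilt [0.0001 0.0003] F [-0.9 -0.5 -0.1] w 0.0451 gf 0.0
red [([369, 265, 10, 3, 19], [373.4, 265.7])]
```

View pics/z.png

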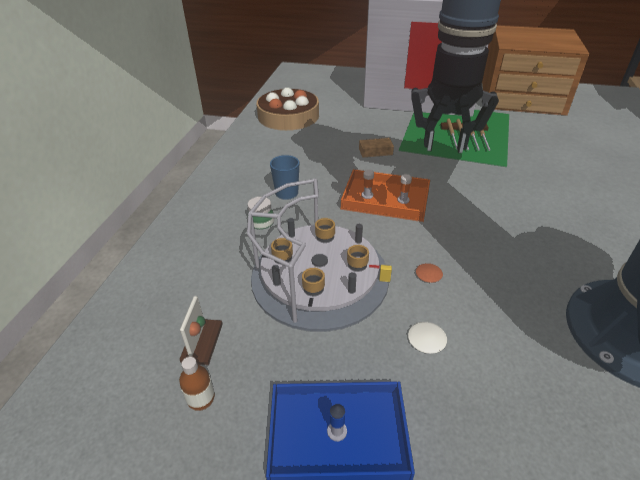

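All the sockets are empty. Two bobs stand in the orange tray (368,188 and 405,190) and the bur stands in the blue tray (337,425). The red stripe is at the pointer (373,266), the bystanders have not moved, and the arm is clear.

```bash
python3 -c "from rig import manip, order, snapshot; print(order.hand_in())"
```

```text
the job is handed in; nothing more can be done
None
```

The job is handed in, but no verdict came back: the bur stands in the blue tray, both polishing heads stand in the orange tray, the red stripe is at the yellow pointer, and the plaque, cup, bottle, jar and shells look unmoved in the last picture.

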